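Clamp a spice jar with a slip-clutch knob

TASK

Slide back the clear lid over the green-capped spice jar in the wooden case, lift the jar out and stand it upright on the clamp's base between its jaws. Let go of it, then turn the clamp's red knob clockwise until the jaws hold the jar and the knob's clutch first slips, and stop there: turning on for more than about an eighth of a turn after it starts to slip is too much. Leave the other jar in the case and the things on the worktop where they are.

Things in the scene. Friction and masses are not known exactly. Their poses are not given: they have to be found in the camera images.
- case: open wooden storage case fixed on the worktop, 160 (its x) x 280 (its y) x 131 mm high, origin under its centre. Walls and floor 6 mm thick, a divider at y = 0 makes two compartments, each 148 mm in x and 131 mm in y; top of the divider 114 mm. Two clear sliding lids cover it, one for each half. One compartment holds the spice jar, the other a round glass jar; which is which varies.
- lid_left (a joint): travel (m) of the lid that covers the case's +y half, 0 shut to 0.09 fully open; it opens by sliding toward the case's -y, over the other lid. Friction about 1 N; it stays where it is left. Its top is 129 mm above the case's underside. Fully open it bares y = 46 to 134 mm of the case.
- lid_left_handle (a point): top centre of the left lid's dark wooden tab: 12 mm (case x) x 24 mm (case y) x 22 mm high above its lid; it moves with the lid. It lies 52 mm from the case's middle toward the case's -x.
- lid_right (a joint): travel (m) of the lid that covers the case's -y half, 0 shut to 0.09 fully open; it opens by sliding toward the case's +y, under the other lid. Friction about 1 N. Its top is 123 mm above the case's underside. Fully open it bares y = -134 to -46 mm of the case.
- lid_right_handle (a point): top centre of the right lid's dark wooden tab, of the same size as the left one's, 22 mm high above its lid
- spice_jar: upright cylindrical spice jar with a green cap, 106 mm tall, body 44 mm and cap 45 mm in diameter (cap from 85 to 105 mm up), about 0.11 kg; origin at the centre of its underside, z along its axis. It starts standing on the case's floor.
- globe_jar: bystander: round glass jar with a glass cap, 57 mm in diameter, 59 mm high, in the other compartment of the case; origin under its centre
- clamp: jar clamp fixed on the worktop. Grey base plate 90 (its x) x 205 (its y) mm, top 10 mm above the worktop; origin at the worktop. Its jaws close along its y: the moving jaw presses toward -y against the backstop. A gear tower (50 x 56 mm, 72 mm high) stands at y = 75 mm and carries the knob.
- clamp_floor (a point): point on top of the base plate between the jaws, at clamp x = 0, y = -25 mm, z = 10 mm; its axes are the clamp's. The jar stands on the plate here, in x at 0, in y between the jaws.
- clamp_jaw: moving jaw, 50 mm wide, from 12 to 56 mm above the worktop; origin at the middle of its face, 34 mm above the worktop. Each radian of knob turn clockwise (from above) moves it 10 mm toward the clamp's -y, at most 35 mm. Starts fully open. Its face is a sprung rubber pad: it yields some 2 mm, so the knob stiffens for about 0.2 rad from the jar being held to the first slip.
- backstop: fixed jaw with a V (two rubber faces, 30 degrees each off the clamp's x) that opens toward the clamp's +y, from 10 to 55 mm above the worktop, about 40 mm wide; origin at the V's vertex, on the base plate. Its place along the clamp's y varies. Against it the jar's axis stands about 27 mm from the origin (and the moving jaw meets the jar with its face about 49 mm from it), toward the clamp's +y.
- knob_top (a point): centre of the top of the red ribbed round knob, 38 mm in diameter, 28 mm high, axis vertical; a black collar 50 mm in diameter (the pinion's head) lies below it and turns with it. The top is 109 mm above the worktop.
- clamp_knob (a joint): slip (rad) of the knob against its collar, 0 at the start: it stays 0 while the clutch carries the collar and jaw along (about 0.1 N m), and grows when the jaw has met its load and the clutch slips (0.2 N m), the knob being turned clockwise from above. White lines on knob and collar stand in line until it slips.
- tea_mug: bystander: grey-green mug, 78 mm in diameter, 97 mm high
- lemon: bystander: lemon, 77 x 51 x 52 mm
- lime: bystander: lime, 60 x 48 x 48 mm
There are look-alikes about, which are no part of the job. Leave any purple look-alike of the clamp alone.

How it is judged:
By the outcome, as a careful person would: the job done as asked, in the order asked, and still so for the second after the job is handed in, with the robot touching nothing.
It also fails if it takes over 67 s, if anything falls off the work surface, if the arm or the gripper's body presses on something with over 40 N, if the wrist force passes 120 N, or if a joint passes its speed limit or range.

ROBOT

A 7-joint arm with a two-finger parallel gripper is mounted at the origin on a cart in front of the work surface, level with it; the furniture and walls round the work are solid. World frame = base frame: x ahead of the robot, y to its left, z up, the work surface at z = 0. Lengths are in m, angles in degrees, forces in N, time in s.
With the tool pointing down it reaches from about 0.4 to 0.75 m from the base axis. Payload 19.5 kg.
Tool frame: the origin (TCP) lies between the finger pads; the fingertips stand 14 mm ahead of it and the grasp point (between the pads) lies 5 mm behind it; z points along the fingers, y is the line along which they close (so a half turn about z gives the same grasp; the last joint's range is limited). The gripper opens to 85 mm and grips with 20 to 120 N. Pads are 22 mm wide; open, the fingers measure 114 mm over their backs; the gripper's body (76 mm by 85 mm) begins 54 mm behind the grasp point. The pads swing forward as they close: fully open they stand 13 mm farther back than shut.
Start: joints at [64.131, 40.479, -1.581, 85.061, 1.261, 54.483, -4.326], TCP at [0.229, -0.527, 0.245] pointing down, gripper open.
Joint ranges: [-155.06, 155.06], [-18.47, 123.98], [-90, 86.84], [0, 140.48], [-83.41, 263.41], [0, 116], [-161.91, 161.91]. Speed limits (degrees/s): [108.29, 108.29, 147.25, 147.25, 172.46, 172.46, 172.46].

INTERFACE

Orientations are given as a 3x3 rotation matrix whose columns are the frame's x, y, z axes.
In Python, from workcell import robot gives the robot as it stands. The module is installed in compiled form; this text tells all that it offers.
- The arm moves only by the tool jog_arm, never from a script. Its argument "commands" is a list of rows, each a list of 2 entries, a list of its own where there are three numbers: the shift along the tool's x, y, z as a fraction of full scale, then the turn, a rotation vector about the tool's x, y, z as a fraction of full scale. In form: [[[tx, ty, tz], [rx, ry, rz]], ...]. A call has 1 to 10 rows; each row is the pose to reach, as a shift and turn from the pose commanded when the call began, along the tool's axes at that moment, turning the shorter way round; what a row does not reach only later rows make up. Full scale, the value 1, is 200 mm for a shift and 180 degrees for a turn. A row lasts 1/12 s, in which the tool goes at most 41.7 mm and 7.16 degrees, less where a joint would pass 70% of its speed; a pose out of reach is approached as far as the arm can. A call with a number of a shift or a turn outside -1 to 1 is refused whole. A call with a gripper value outside its range is refused whole. "gripper" is the closure, from -1 (fully open) to 1 (shut), set as the call begins (left out, the last holds). The fingers move at their own pace and stop on an object; "newtons" is the grip in N (left out, the last holds). Time passes only in rows, so rows that repeat a pose let the fingers close. It gives the time, the measured TCP pose, the force, the opening and the grip force at its end, in the units of the state.
- robot.observe(): the state, without advancing time (a new reading comes with each control period).
- robot.capture(name): name is "side" or "top"; returns a dict with "img" (400x640x3 uint8, red, green, blue), "fx", "fy", "cx", "cy" (pixels), "extrinsics" (4x4, takes a point from camera to world coordinates). Camera axes: x right, y down, z forward; pixel columns grow to the right and rows downward; lengths in m; the calibration is good to about 2 mm. A picture is of the moment at which its call begins. There is no depth.
- robot.finish_job(): hands the job in; it is judged then, once.
Trained networks look in the newest picture that a camera, given by its name, has taken for a name from the list of things; names that differ only in an ending like _2 or _b are one class to them, and where a whole thing is asked for, a point or a joint stands for the part that bears it (a point fixed in the world has none). Each returns a list of dicts, best first, with "conf" (0 to 1); they miss things now and then, are a little off and sometimes report something else, mostly with a low value. They report only what shows in the picture. A call takes as long as a camera call. They do not tell look-alikes from the thing itself.
- robot.search_frame(camera, label): "point" ([x, y, z] in m, in the coordinates of the camera as it stood for that picture, good to about 4 mm: the middle of the surface that is visible of it).
- robot.landmark_of(camera, label): "point" ([x, y, z] in m, in the coordinates of the camera as it stood for that picture, good to about 4 mm: a listed point, or the origin of a listed thing).
The state is a dict: "t": time; "q": joint angles; "joint_velocities": joint speeds; "joint_efforts": joint torques, N m; "tool_pos": TCP position; "ee_rot": TCP orientation; "force": force on the tool from outside, world axes, zero at the start; "torque": the same for the moment, N m; "gripper_width": finger opening in m; "grasp_force": force on a finger pad.
Only numpy, scipy, OpenCV 4.12 (cv2) and the standard library are available. Lean on these libraries where they do the work, as an engineer would, in place of code of your own. Each camera call takes 0.05 s, during which the arm holds its last target. There are 200 camera calls.

## Working session

There is one attempt and no reset: what is moved stays moved. The work goes in short steps, Python scripts to look and compute and a tool call to move; the robot and the scene stay as the last step left them, time stands still between calls to the robot, and variables do not carry over. Pictures are saved under pics/ and viewed, at most 10 in all, crops included, and the job is handed in when it is done.

Besides the shell and the picture viewer there is one more tool, called after "Emit:" in YAML: its name, and indented under it one key for each argument. jog_arm: Moves the arm, as the interface text tells. Its arguments: {"type":"object","properties":{"commands":{"type":"array","items":{"type":"array"}},"gripper":{"type":"number"},"newtons":{"type":"number"}},"required":["commands"]}

```bash
mkdir -p pics; cat > h.py <<'E'
from workcell import robot
import numpy as np, cv2
def look(names,cams=("top","side"),save=None):
    for c in cams:
        d=robot.capture(c); T=np.array(d["extrinsics"])
        if save: cv2.imwrite(f"pics/{save}_{c}.png",d["img"][:,:,::-1])
        for n in names:
            for r in robot.landmark_of(c,n)[:3]:
                p=T[:3,:3]@np.array(r["point"])+T[:3,3]
                pc=np.array(r["point"]); 
                print(c,n,np.round(p,4),round(r["conf"],2),"px",int(d["fx"]*pc[0]/pc[2]+d["cx"]),int(d["fy"]*pc[1]/pc[2]+d["cy"]))
E
python3 - <<'E'
from h import *
look(["case","lid_left_handle","lid_right_handle","spice_jar","globe_jar","clamp","clamp_floor","clamp_jaw","backstop","knob_top","tea_mug","lemon","lime"],save="a")
s=robot.observe();print(s["t"],s["tool_pos"],np.round(s["ee_rot"],3),s["gripper_width"])
for c in("top","side"):
    d=robot.capture(c);print(c,np.round(d["extrinsics"],3).tolist(),d["fx"])
E
```

```text
top case [ 0.5345  0.1727 -0.0022] 0.61 px 260 223
top lid_left_handle [0.4886 0.2825 0.1511] 0.89 px 216 232
top lid_right_handle [0.4853 0.0578 0.1444] 0.67 px 288 234
top spice_jar [ 0.7405  0.0207 -0.0025] 0.51 px 303 167
top globe_jar [ 0.7391  0.0165 -0.0035] 0.21 px 304 167
top clamp [ 0.5106 -0.2839  0.001 ] 0.69 px 389 230
top clamp [ 0.4646 -0.5682  0.0006] 0.59 px 470 244
top clamp_floor [ 0.5077 -0.3081  0.0095] 0.58 px 396 231
top clamp_floor [ 0.4734 -0.5954  0.0077] 0.58 px 478 241
top clamp_jaw [ 0.4673 -0.5523  0.029 ] 0.62 px 468 242
top clamp_jaw [ 0.5046 -0.2675  0.0291] 0.49 px 385 231
top backstop [ 0.507  -0.339   0.0098] 0.45 px 405 231
top knob_top [ 0.4486 -0.4963  0.1103] 0.57 px 461 246
top knob_top [ 0.5086 -0.3429  0.0102] 0.56 px 406 231
top knob_top [ 0.4995 -0.2124  0.1064] 0.44 px 372 231
top tea_mug [ 0.7241 -0.1304 -0.0025] 0.64 px 345 171
top tea_mug [ 0.6344  0.4845 -0.0046] 0.58 px 174 195
top lemon [ 0.7386  0.0161 -0.0023] 0.49 px 304 167
top lime [ 0.7267 -0.1299 -0.0017] 0.68 px 344 171
side case [ 0.5436  0.1667 -0.0017] 0.71 px 265 223
sid
[... 622 characters left out ...]
.0096] 0.56 px 395 225
side knob_top [ 0.501  -0.2116  0.105 ] 0.69 px 364 218
side tea_mug [0.6343 0.4806 0.0007] 0.79 px 188 205
side lemon [0.7406 0.0169 0.0014] 0.44 px 303 179
side lemon [ 0.5099 -0.2675  0.0364] 0.2 px 377 223
side lime [ 0.7301 -0.1345  0.0013] 0.69 px 339 180
1.4 [ 0.22911063 -0.52735746  0.24526521] [[ 0.917  0.398 -0.   ]
 [ 0.398 -0.917  0.   ]
 [-0.    -0.    -1.   ]] 0.0851359530692506
top [[0.004, -0.985, 0.17, 0.386], [-1.0, -0.004, 0.001, -0.052], [-0.001, -0.17, -0.985, 1.365], [0.0, 0.0, 0.0, 1.0]] 386.4472677772096
side [[-0.033, -0.863, 0.505, -0.212], [-0.999, 0.03, -0.014, -0.02], [-0.003, -0.505, -0.863, 1.535], [0.0, 0.0, 0.0, 1.0]] 430.46175218260726
```

View images.

```bash
python3 -c "
import cv2
a=cv2.imread('pics/a_top.png')[130:290,150:510];cv2.imwrite('pics/a1.png',cv2.resize(a,(800,356),interpolation=3))
a=cv2.imread('pics/a_side.png')[130:290,150:510];cv2.imwrite('pics/a2.png',cv2.resize(a,(800,356),interpolation=3))"
```

```text
(no output)
```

View pics/a1.png

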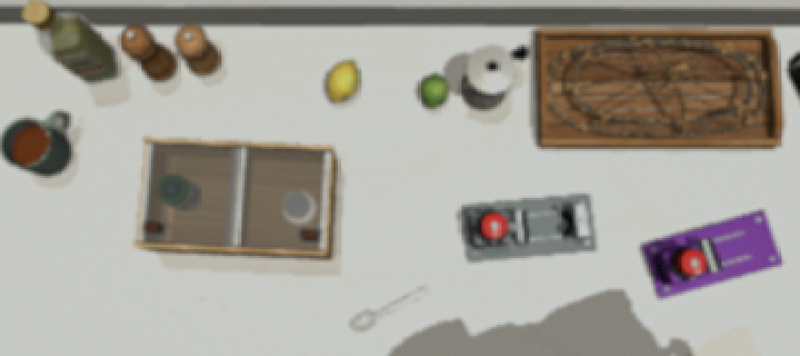

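View pics/a2.png

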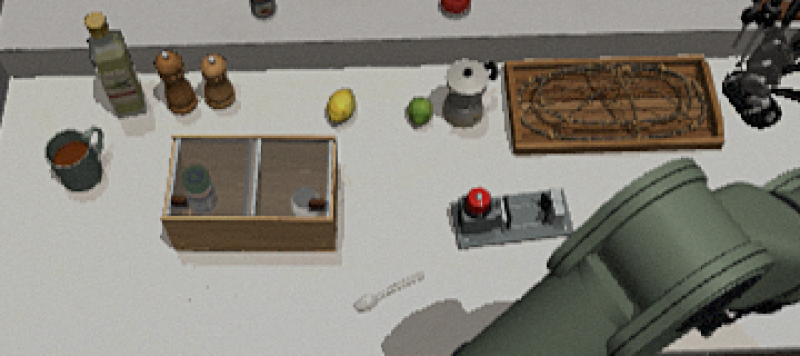

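Top view: jar's green cap in the case's left (+y) half, tab at its left end (px 218,232). The grey clamp is the real one, with its knob at px 372,231; the purple one at the right is the look-alike. Side view agrees, with the cap at px 239,211.

```bash
cat >> h.py <<'E'
def ray(d,u,v,z):
    T=np.array(d["extrinsics"]);r=T[:3,:3]@np.array([(u-d["cx"])/d["fx"],(v-d["cy"])/d["fy"],1])
    return T[:3,3]+r*(z-T[2,3])/r[2]
def go(p,yaw):  # yaw = world angle of tool y axis, tool pointing down
    from scipy.spatial.transform import Rotation as R
    s=robot.observe();M=np.array(s["ee_rot"]);a=np.radians(yaw)
    y=np.array([np.cos(a),np.sin(a),0]);z=np.array([0,0,-1.]);G=np.c_[np.cross(y,z),y,z]
    print("t",round(s["t"],2),"pos",np.round(s["tool_pos"],4),"shift",np.round(M.T@(np.array(p)-s["tool_pos"])/.2,3),"turn",np.round(R.from_matrix(M.T@G).as_rotvec()/np.pi,3))
E
python3 - <<'E'
from h import *
for c in("top","side"):
    d=robot.capture(c);i=cv2.cvtColor(d["img"],cv2.COLOR_RGB2HSV)
    w=np.zeros(i.shape[:2],bool);w[190:235,205:265]=1
    m=w&(i[:,:,0]>50)&(i[:,:,0]<95)&(i[:,:,1]>55)
    v,u=np.nonzero(m);print(c,m.sum(),u.mean(),v.mean(),np.ptp(u),np.ptp(v),ray(d,np.median(u),np.median(v),.11))
    for L in((150+145/2.222,130+140/2.222,150+335/2.222,130+150/2.222),(150+137/2.222,130+247/2.222,150+330/2.222,130+257/2.222)) if c=="top" else ():
        print(ray(d,L[0],L[1],.131),ray(d,L[2],L[3],.131))
go([.46,-.2,.25],-2.5)
E
```

```text
<stdin>:6: RuntimeWarning: Mean of empty slice.
  ret = ret.dtype.type(ret / rcount)
Traceback (most recent call last):
ValueError: zero-size array to reduction operation maximum which has no identity
```

```bash
python3 - <<'E'
from h import *
for c,u,v in(("top",227.4,215.5),("side",238.7,211)):
    d=robot.capture(c);print(c,ray(d,u,v,.111))
    if c=="top":
      for L in((145,140,335,150),(137,247,330,257)):
        a,b=[ray(d,150+x/2.222,130+y/2.222,.131) for x,y in(L[:2],L[2:])];print(a,b,np.degrees(np.arctan2(*(a-b)[:2])))
go([.46,-.2,.25],-2.5)
E
```

```text
top [0.54814166 0.26207666 0.111     ]
[0.61908286 0.29993135 0.131     ] [0.60522341 0.02171705 0.131     ] 2.851874828463597
[0.46309081 0.30341906 0.131     ] [0.44987488 0.02676917 0.131     ] 2.7350158046462507
side [0.5435398  0.25624942 0.111     ]
t 1.65 pos [ 0.2291 -0.5274  0.2453] shift [ 1.711 -1.041 -0.024] turn [-0.    -0.    -0.356]
```

Emit:
jog_arm:
  commands:
    - [[0.9, -0.52, 0], [0, 0, -0.2]]
    - [[0.9, -0.52, 0], [0, 0, -0.2]]
    - [[0.9, -0.52, 0], [0, 0, -0.2]]
    - [[0.9, -0.52, 0], [0, 0, -0.2]]
    - [[0.9, -0.52, 0], [0, 0, -0.2]]
    - [[0.9, -0.52, 0], [0, 0, -0.2]]

```text
t: 2.15
tool_pos: [0.3575, -0.3542, 0.2457]
ee_rot: [[0.493, 0.87, 0.003], [0.87, -0.493, 0.002], [0.003, 0.001, -1.0]]
force: [0.2, 0.7, 0.7]
gripper_width: 0.0853
grasp_force: 0.0
```

```bash
python3 - <<'E'
from h import *
go([.47,-.05,.25],-2.8)
E
```

```text
t 2.15 pos [ 0.3575 -0.3542  0.2457] shift [ 1.601 -0.261 -0.016] turn [ 0.001 -0.001 -0.149]
```

Emit:
jog_arm:
  commands:
    - [[1, -0.16, 0], [0, 0, -0.14]]
    - [[1, -0.16, 0], [0, 0, -0.14]]
    - [[1, -0.16, 0], [0, 0, -0.14]]
    - [[1, -0.16, 0], [0, 0, -0.14]]
    - [[1, -0.16, 0], [0, 0, -0.14]]
    - [[1, -0.16, 0], [0, 0, -0.14]]
  gripper: 0.1
  newtons: 30

```text
t: 2.65
tool_pos: [0.4292, -0.1654, 0.2457]
ee_rot: [[0.084, 0.996, 0.002], [0.996, -0.084, 0.003], [0.003, 0.002, -1.0]]
force: [1.0, 0.2, 0.5]
gripper_width: 0.0385
grasp_force: 0.0
```

```bash
python3 - <<'E'
from h import *
go([.489,.282,.22],-2.8)
E
```

```text
t 2.65 pos [ 0.4292 -0.1654  0.2457] shift [2.254 0.109 0.134] turn [ 0.001 -0.001 -0.011]
```

Emit:
jog_arm:
  commands:
    - [[1, 0.1, 0], [0, 0, -0.011]]
    - [[1, 0.1, 0], [0, 0, -0.011]]
    - [[1, 0.1, 0], [0, 0, -0.011]]
    - [[1, 0.1, 0], [0, 0, -0.011]]
    - [[1, 0.1, 0], [0, 0, -0.011]]
    - [[1, 0.1, 0], [0, 0, -0.011]]

```text
t: 3.15
tool_pos: [0.466, 0.0323, 0.2455]
ee_rot: [[0.051, 0.999, 0.001], [0.999, -0.051, 0.003], [0.003, 0.001, -1.0]]
force: [0.4, 0.4, 0.3]
gripper_width: 0.0383
grasp_force: 0.0
```

Emit:
jog_arm:
  commands:
    - [[1, 0, 0.1], [0, 0, 0]]
    - [[1, 0, 0.1], [0, 0, 0]]
    - [[1, 0, 0.1], [0, 0, 0]]
    - [[1, 0, 0.1], [0, 0, 0]]
    - [[1, 0, 0.1], [0, 0, 0]]
    - [[1, 0, 0.1], [0, 0, 0]]

```text
t: 3.65
tool_pos: [0.4757, 0.232, 0.2246]
ee_rot: [[0.051, 0.999, -0.001], [0.999, -0.051, 0.003], [0.003, -0.001, -1.0]]
force: [-0.3, 1.3, -0.2]
gripper_width: 0.0384
grasp_force: 0.0
```

```bash
python3 - <<'E'
from h import *
go([.4895,.281,.149],-2.8)
look(["lid_left_handle"])
E
```

```text
t 3.65 pos [0.4757 0.232  0.2246] shift [0.247 0.057 0.379] turn [-0.    -0.001 -0.001]
side lid_left_handle [0.4962 0.2788 0.1504] 0.53 px 229 217
```

Emit:
jog_arm:
  commands:
    - [[0.245, 0.064, 0.1], [0, 0, 0]]
    - [[0.245, 0.064, 0.2], [0, 0, 0]]
    - [[0.245, 0.064, 0.36], [0, 0, 0]]
    - [[0.245, 0.064, 0.36], [0, 0, 0]]
    - [[0.245, 0.064, 0.36], [0, 0, 0]]

```text
t: 4.27
tool_pos: [0.4925, 0.2719, 0.1533]
ee_rot: [[0.06, 0.998, -0.002], [0.998, -0.06, -0.001], [-0.002, -0.002, -1.0]]
force: [0.4, -0.5, 0.2]
gripper_width: 0.0384
grasp_force: 0.0
```

```bash
python3 - <<'E'
from h import *
go([.491,.281,.150],-2.8)
for c,w in(("side",(230,217)),("top",(216,232))):
    d=robot.capture(c);u,v=w;cv2.imwrite(f"pics/b_{c}.png",cv2.resize(d["img"][v-40:v+40,u-50:u+50,::-1],(500,400),interpolation=3))
cv2.imwrite("pics/b.png",cv2.hconcat([cv2.resize(cv2.imread(f"pics/b_{c}.png"),(400,320)) for c in("side","top")]))
E
```

```text
t 4.27 pos [0.4925 0.2719 0.1533] shift [ 0.045 -0.01   0.017] turn [-0.     0.    -0.003]
```

View pics/b.png

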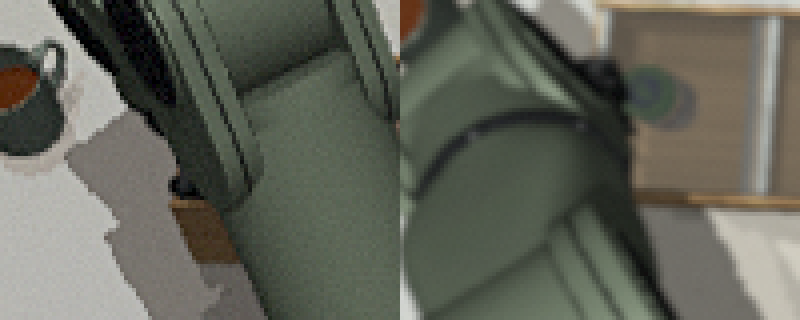

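The arm hides the tab in both views, so I'll grip and judge by the opening, which should be about 12 mm.

Emit:
jog_arm:
  commands:
    - [[0.03, -0.008, 0.01], [0, 0, 0]]
    - [[0.03, -0.008, 0.01], [0, 0, 0]]
    - [[0.03, -0.008, 0.01], [0, 0, 0]]
    - [[0.03, -0.008, 0.01], [0, 0, 0]]
    - [[0.03, -0.008, 0.01], [0, 0, 0]]
  gripper: 1
  newtons: 30

```text
t: 4.78
tool_pos: [0.4914, 0.28, 0.1525]
ee_rot: [[0.058, 0.998, 0.001], [0.998, -0.058, 0.001], [0.001, 0.001, -1.0]]
force: [-0.9, 1.2, 8.3]
gripper_width: 0.011
grasp_force: 34.0
```

Emit:
jog_arm:
  commands:
    - [[-0.05, 0, -0.01], [0, 0, 0]]
    - [[-0.15, 0.001, -0.01], [0, 0, 0]]
    - [[-0.25, 0.002, -0.01], [0, 0, 0]]
    - [[-0.35, 0.003, -0.01], [0, 0, 0]]
    - [[-0.42, 0.004, -0.01], [0, 0, 0]]
    - [[-0.445, 0.004, -0.01], [0, 0, 0]]
    - [[-0.445, 0.004, -0.01], [0, 0, 0]]
    - [[-0.445, 0.004, -0.01], [0, 0, 0]]

```text
t: 5.45
tool_pos: [0.4875, 0.1911, 0.1537]
ee_rot: [[0.058, 0.998, 0.002], [0.998, -0.058, 0.002], [0.002, 0.002, -1.0]]
force: [5.0, 4.2, -9.7]
gripper_width: 0.0108
grasp_force: 30.0
```

Emit:
jog_arm:
  commands:
    - [[0, 0, 0], [0, 0, 0]]
    - [[0, 0, 0], [0, 0, 0]]
    - [[0, 0, -0.1], [0, 0, 0]]
    - [[0, 0, -0.25], [0, 0, 0]]
    - [[0.1, 0.1, -0.4], [0, 0, 0]]
    - [[0.34, 0.3, -0.4], [0, 0, 0]]
    - [[0.34, 0.3, -0.4], [0, 0, 0]]
  gripper: 0.1

```text
t: 6.03
tool_pos: [0.5527, 0.2575, 0.2356]
ee_rot: [[0.058, 0.998, 0.003], [0.998, -0.058, 0.003], [0.003, 0.003, -1.0]]
force: [-1.5, 0.3, -1.0]
gripper_width: 0.0378
grasp_force: 0.0
```

```bash
python3 - <<'E'
from h import *
look(["spice_jar","lid_left_handle"],save="c")
ims=[]
for c,w in(("side",(250,210)),("top",(245,212))):
    u,v=w;ims.append(cv2.resize(cv2.imread(f"pics/c_{c}.png")[v-40:v+40,u-50:u+50],(400,320),interpolation=3))
cv2.imwrite("pics/c.png",cv2.hconcat(ims))
go([.546,.259,.12],-2.8)
E
```

```text
top spice_jar [0.5523 0.2659 0.0084] 0.44 px 233 218
top lid_left_handle [0.4872 0.1988 0.1542] 0.95 px 243 233
top lid_left_handle [0.5535 0.2639 0.0057] 0.52 px 234 217
top lid_left_handle [ 0.5385  0.1719 -0.0058] 0.32 px 260 222
side spice_jar [ 0.7397  0.0181 -0.0017] 0.53 px 302 180
side spice_jar [0.555  0.2634 0.0057] 0.37 px 241 220
t 6.33 pos [0.5504 0.2542 0.2335] shift [ 0.023 -0.023  0.568] turn [-0.     0.    -0.003]
```

View pics/c.png

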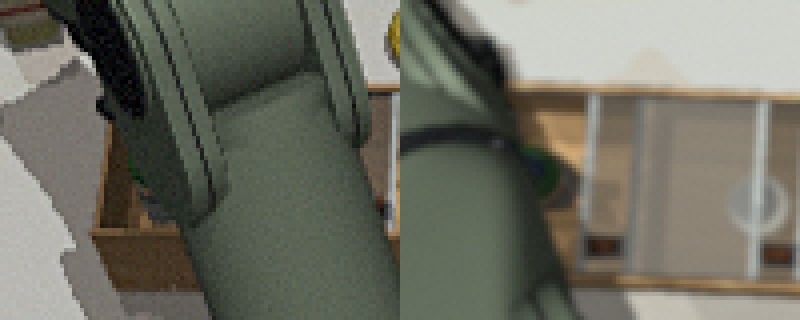

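Emit:
jog_arm:
  commands:
    - [[0.034, -0.009, 0.1], [0, 0, 0]]
    - [[0.034, -0.009, 0.25], [0, 0, 0]]
    - [[0.034, -0.009, 0.4], [0, 0, 0]]
    - [[0.034, -0.009, 0.5], [0, 0, 0]]
    - [[0.034, -0.009, 0.6], [0, 0, 0]]
    - [[0.034, -0.009, 0.68], [0, 0, 0]]
    - [[0.034, -0.009, 0.68], [0, 0, 0]]
    - [[0.034, -0.009, 0.68], [0, 0, 0]]
  gripper: -0.75

```text
t: 7.0
tool_pos: [0.5491, 0.2614, 0.0977]
ee_rot: [[0.059, 0.998, -0.001], [0.998, -0.059, -0.0], [-0.0, -0.001, -1.0]]
force: [0.4, 0.4, 0.8]
gripper_width: 0.0746
grasp_force: 0.0
```

Emit:
jog_arm:
  commands:
    - [[0, 0, 0.01], [0, 0, 0]]
    - [[0, 0, 0.01], [0, 0, 0]]
    - [[0, 0, 0.01], [0, 0, 0]]
    - [[0, 0, 0.01], [0, 0, 0]]
    - [[0, 0, 0.01], [0, 0, 0]]
  gripper: 1
  newtons: 30

```text
t: 7.42
tool_pos: [0.5497, 0.262, 0.0964]
ee_rot: [[0.058, 0.998, 0.001], [0.998, -0.058, 0.001], [0.001, 0.001, -1.0]]
force: [-0.2, -1.0, 6.3]
gripper_width: 0.044
grasp_force: 29.8
```

```bash
python3 - <<'E'
from h import *
go([.51,-.312,.25],-5)
E
```

```text
t 7.42 pos [0.5497 0.262  0.0964] shift [-2.876 -0.03  -0.77 ] turn [ 0.    -0.     0.009]
```

Emit:
jog_arm:
  commands:
    - [[0, 0, -0.05], [0, 0, 0]]
    - [[0, 0, -0.15], [0, 0, 0]]
    - [[0, 0, -0.3], [0, 0, 0]]
    - [[0, 0, -0.45], [0, 0, 0]]
    - [[0, 0, -0.6], [0, 0, 0]]
    - [[0, 0, -0.75], [0, 0, 0]]
    - [[-0.05, 0, -0.85], [0, 0, 0]]
    - [[-0.15, 0, -0.85], [0, 0, 0]]
    - [[-0.3, 0, -0.85], [0, 0, 0]]

```text
t: 8.17
tool_pos: [0.5455, 0.2034, 0.2673]
ee_rot: [[0.055, 0.998, 0.002], [0.998, -0.055, 0.002], [0.002, 0.002, -1.0]]
force: [0.5, 0.5, -1.6]
gripper_width: 0.0444
grasp_force: 30.9
```

Emit:
jog_arm:
  commands:
    - [[-0.15, 0, 0], [0, 0, 0]]
    - [[-0.3, 0, 0], [0, 0, 0]]
    - [[-0.45, 0, 0], [0, 0, 0]]
    - [[-0.6, 0, 0], [0, 0, 0]]
    - [[-0.75, 0, 0], [0, 0, 0]]
    - [[-0.9, 0, 0], [0, 0, 0]]
    - [[-1, 0, 0], [0, 0, 0]]

```text
t: 8.75
tool_pos: [0.5337, -0.0007, 0.2664]
ee_rot: [[0.06, 0.998, 0.001], [0.998, -0.06, -0.001], [-0.001, 0.001, -1.0]]
force: [-0.3, -1.2, -0.8]
gripper_width: 0.0439
grasp_force: 30.9
```

Emit:
jog_arm:
  commands:
    - [[-0.15, 0, 0], [0, 0, 0]]
    - [[-0.3, 0, 0], [0, 0, 0]]
    - [[-0.45, 0, 0], [0, 0, 0]]
    - [[-0.6, 0, 0], [0, 0, 0]]
    - [[-0.6, 0, 0], [0, 0, 0]]

```text
t: 9.17
tool_pos: [0.5262, -0.1236, 0.2661]
ee_rot: [[0.065, 0.998, -0.0], [0.998, -0.065, -0.003], [-0.003, 0.0, -1.0]]
force: [-0.7, -1.3, -0.6]
gripper_width: 0.0437
grasp_force: 30.9
```

```bash
python3 - <<'E'
from h import *
look(["clamp","clamp_floor","clamp_jaw","backstop","knob_top","spice_jar"],save="d")
ims=[]
for c,w in(("side",(375,224)),("top",(385,225))):
    u,v=w;ims.append(cv2.resize(cv2.imread(f"pics/d_{c}.png")[v-40:v+40,u-50:u+50],(400,320),interpolation=3))
cv2.imwrite("pics/d.png",cv2.hconcat(ims))
s=robot.observe();print(s["tool_pos"],s["gripper_width"],s["grasp_force"])
E
```

```text
top clamp [ 0.4664 -0.5722 -0.    ] 0.77 px 471 243
top clamp [ 0.5135 -0.2817 -0.0015] 0.57 px 388 229
top clamp_floor [ 0.508  -0.3096  0.0123] 0.76 px 396 231
top clamp_floor [ 0.4753 -0.5936  0.0111] 0.67 px 478 240
top clamp_jaw [ 0.4671 -0.5549  0.0261] 0.61 px 469 242
top backstop [ 0.5094 -0.3414  0.0115] 0.44 px 405 230
top knob_top [ 0.4462 -0.4962  0.1066] 0.53 px 460 247
top knob_top [ 0.7255 -0.1325 -0.0047] 0.2 px 345 171
top spice_jar [ 0.5063 -0.3122  0.0079] 0.5 px 397 231
side clamp [ 0.5073 -0.2916 -0.0006] 0.72 px 382 228
side clamp [ 0.47   -0.5725  0.0032] 0.63 px 455 234
side clamp_floor [ 0.4741 -0.6005  0.007 ] 0.88 px 462 232
side clamp_floor [ 0.511  -0.3094  0.0117] 0.8 px 387 225
side clamp_jaw [ 5.103e-01 -2.893e-01 -3.000e-04] 0.65 px 381 227
side clamp_jaw [ 0.4637 -0.5575  0.0299] 0.63 px 453 232
side clamp_jaw [ 0.5093 -0.2678  0.0287] 0.54 px 377 224
side backstop [ 0.5138 -0.3408  0.0089] 0.49 px 395 225
side knob_top [ 0.446  -0.5034  0.1067] 0.59 px 445 228
[ 0.52719768 -0.11739317  0.26529838] 0.044053085070845426 30.940431011513283
```

View pics/d.png

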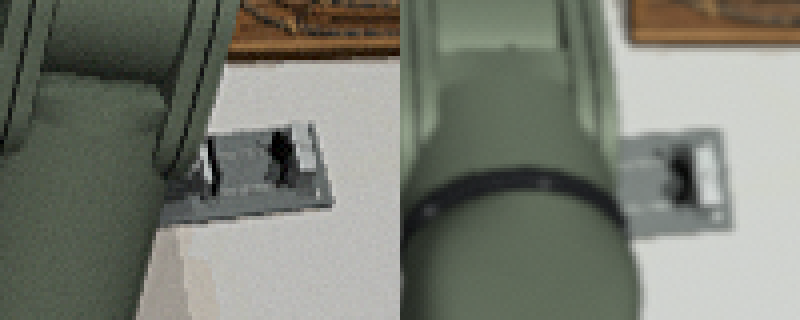

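```bash
python3 - <<'E'
from h import *
go([.510,-.310,.265],5)
E
```

```text
t 9.87 pos [ 0.5272 -0.1174  0.2653] shift [-0.966 -0.03   0.001] turn [-0.    -0.    -0.046]
```

Emit:
jog_arm:
  commands:
    - [[-0.15, 0, 0], [0, 0, -0.01]]
    - [[-0.3, -0.01, 0], [0, 0, -0.02]]
    - [[-0.45, -0.02, 0], [0, 0, -0.03]]
    - [[-0.6, -0.03, 0], [0, 0, -0.046]]
    - [[-0.75, -0.03, 0], [0, 0, -0.046]]
    - [[-0.88, -0.03, 0], [0, 0, -0.046]]
    - [[-0.966, -0.03, 0], [0, 0, -0.046]]
    - [[-0.966, -0.03, 0], [0, 0, -0.046]]
    - [[-0.966, -0.03, 0], [0, 0, -0.046]]

```text
t: 10.62
tool_pos: [0.5097, -0.3104, 0.265]
ee_rot: [[-0.085, 0.996, -0.0], [0.996, 0.085, 0.0], [0.001, -0.0, -1.0]]
force: [0.0, 0.0, -1.4]
gripper_width: 0.044
grasp_force: 31.0
```

```bash
python3 - <<'E'
from h import *
look(["spice_jar"],save="e")
ims=[]
for c,w in(("side",(385,214)),("top",(395,220))):
    u,v=w;ims.append(cv2.resize(cv2.imread(f"pics/e_{c}.png")[v-40:v+40,u-50:u+50],(400,320),interpolation=3))
cv2.imwrite("pics/e.png",cv2.hconcat(ims))
go([.510,-.310,.1025],5)
E
```

```text
t 10.82 pos [ 0.5102 -0.3091  0.2654] shift [-0.005 -0.002  0.815] turn [ 0. -0.  0.]
```

View pics/e.png

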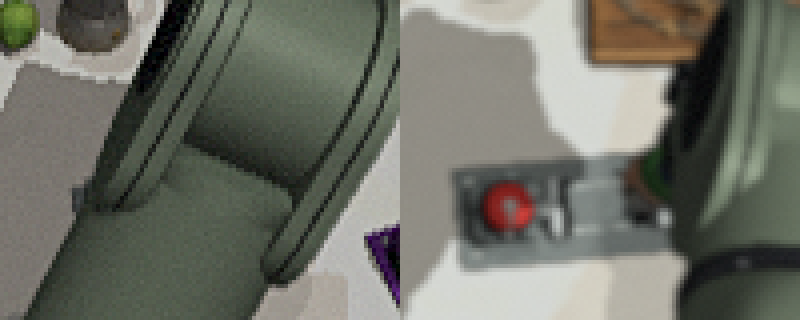

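Emit:
jog_arm:
  commands:
    - [[0.015, 0, 0.1], [0, 0, 0]]
    - [[0.015, 0, 0.25], [0, 0, 0]]
    - [[0.015, 0, 0.4], [0, 0, 0]]
    - [[0.015, 0, 0.55], [0, 0, 0]]
    - [[0.015, 0, 0.68], [0, 0, 0]]
    - [[0.015, 0, 0.76], [0, 0, 0]]
    - [[0.015, 0, 0.79], [0, 0, 0]]
    - [[0.015, 0, 0.79], [0, 0, 0]]

```text
t: 11.48
tool_pos: [0.5096, -0.3063, 0.1065]
ee_rot: [[-0.087, 0.996, -0.001], [0.996, 0.087, 0.001], [0.001, -0.001, -1.0]]
force: [-0.9, 0.0, -1.8]
gripper_width: 0.0442
grasp_force: 30.9
```

Emit:
jog_arm:
  commands:
    - [[0, 0, 0.008], [0, 0, 0]]
    - [[0, 0, 0.016], [0, 0, 0]]
    - [[0, 0, 0.024], [0, 0, 0]]
    - [[0, 0, 0.024], [0, 0, 0]]

```text
t: 11.82
tool_pos: [0.5098, -0.3071, 0.1029]
ee_rot: [[-0.086, 0.996, 0.001], [0.996, 0.086, -0.0], [-0.0, 0.001, -1.0]]
force: [-0.2, -0.4, -0.9]
gripper_width: 0.0444
grasp_force: 30.9
```

Emit:
jog_arm:
  commands:
    - [[0, 0, 0.005], [0, 0, 0]]
    - [[0, 0, 0.01], [0, 0, 0]]
    - [[0, 0, 0.015], [0, 0, 0]]
    - [[0, 0, 0.015], [0, 0, 0]]

```text
t: 12.15
tool_pos: [0.5103, -0.3072, 0.1002]
ee_rot: [[-0.086, 0.996, 0.002], [0.996, 0.086, -0.001], [-0.001, 0.002, -1.0]]
force: [0.6, 0.8, 8.7]
gripper_width: 0.0442
grasp_force: 31.5
```

Emit:
jog_arm:
  commands:
    - [[0, 0, 0], [0, 0, 0]]
    - [[0, 0, 0], [0, 0, 0]]
    - [[0, 0, 0], [0, 0, 0]]
    - [[0, 0, 0], [0, 0, 0]]
    - [[0, 0, -0.1], [0, 0, 0]]
    - [[0, 0, -0.25], [0, 0, 0]]
    - [[0, 0, -0.45], [0, 0, 0]]
    - [[0, 0, -0.6], [0, 0, 0]]
    - [[0, 0, -0.6], [0, 0, 0]]
  gripper: -0.6

```text
t: 12.9
tool_pos: [0.5113, -0.3077, 0.2251]
ee_rot: [[-0.086, 0.996, 0.007], [0.996, 0.086, -0.003], [-0.004, 0.006, -1.0]]
force: [0.3, 0.6, 0.9]
gripper_width: 0.0685
grasp_force: 0.0
```

```bash
python3 - <<'E'
from h import *
look(["spice_jar","knob_top"])
go([.501,-.212,.22],5)
s=robot.observe();print(s["q"])
E
```

```text
top spice_jar [ 0.5166 -0.3031  0.0133] 0.75 px 395 228
top knob_top [ 0.4968 -0.2077  0.1058] 0.51 px 371 231
side knob_top [ 0.4491 -0.5051  0.1101] 0.54 px 446 227
t 13.2 pos [ 0.5093 -0.3069  0.2184] shift [ 0.476 -0.001 -0.007] turn [-0. -0. -0.]
[ 37.2590568   44.80172912 -19.27640695  82.4295843   16.34957673
  55.63701234  18.83970751]
```

```bash
python3 - <<'E'
from h import *
for f,c in(("a","top"),("a","side"),("e","top")):
    d=robot.capture(c) ;i=cv2.cvtColor(cv2.imread(f"pics/{f}_{c}.png"),cv2.COLOR_BGR2HSV)
    m=((i[:,:,0]<8)|(i[:,:,0]>172))&(i[:,:,1]>140)&(i[:,:,2]>70);m[:,:350]=0;m[:,400:]=0;m[:190]=0;m[255:]=0
    v,u=np.nonzero(m);print(f,c,m.sum(),u.mean(),v.mean(),np.ptp(u),np.ptp(v),*[ray(d,u.mean(),v.mean(),z).round(4) for z in(.095,.109)])
s=robot.observe();print(s["torque"],s["force"])
go([.501,-.212,.20],5)
E
```

```text
a top 90 371.1777777777778 230.9777777777778 11 12 [ 0.5007 -0.2092  0.095 ] [ 0.4994 -0.2075  0.109 ]
a side 67 365.089552238806 219.3582089552239 9 10 [ 0.5006 -0.2141  0.095 ] [ 0.4937 -0.2122  0.109 ]
e top 86 371.4651162790698 231.02325581395348 11 11 [ 0.5005 -0.2102  0.095 ] [ 0.4992 -0.2084  0.109 ]
[-0.03716689 -0.01488889  0.06059792] [0.95023736 0.41988627 0.76832109]
t 13.35 pos [ 0.5095 -0.3069  0.2188] shift [ 0.476 -0.002  0.095] turn [-0. -0. -0.]
```

Emit:
jog_arm:
  commands:
    - [[0.15, 0, 0.03], [0, 0, 0]]
    - [[0.3, 0, 0.06], [0, 0, 0]]
    - [[0.4, -0.006, 0.09], [0, 0, -0.1]]
    - [[0.482, -0.006, 0.09], [0, 0, -0.2]]
    - [[0.482, -0.006, 0.09], [0, 0, -0.35]]
    - [[0.482, -0.006, 0.09], [0, 0, -0.35]]
    - [[0.482, -0.006, 0.09], [0, 0, -0.35]]
    - [[0.482, -0.006, 0.09], [0, 0, -0.35]]
    - [[0.482, -0.006, 0.09], [0, 0, -0.35]]
    - [[0.482, -0.006, 0.09], [0, 0, -0.35]]

```text
t: 14.18
tool_pos: [0.5002, -0.2111, 0.2013]
ee_rot: [[-0.888, 0.46, -0.0], [0.46, 0.888, 0.0], [0.0, 0.0, -1.0]]
force: [0.2, -0.1, -0.9]
gripper_width: 0.0682
grasp_force: 0.0
```

```bash
python3 - <<'E'
from h import *
go([.500,-.211,.101],90)
s=robot.observe();print(s["q"],s["torque"],s["force"])
E
```

```text
t 14.18 pos [ 0.5002 -0.2111  0.2013] shift [0.001 0.    0.501] turn [ 0.    -0.    -0.152]
[ 37.52058486  44.09644309 -34.84712941  94.71606664  30.71056484
  51.0921707   53.07155425] [-0.01894261 -0.03469264 -0.03232444] [ 0.17297607 -0.05995235 -0.88396743]
```

Emit:
jog_arm:
  commands:
    - [[0, 0, 0.15], [0, 0, 0]]
    - [[0, 0, 0.3], [0, 0, 0]]
    - [[0, 0, 0.4], [0, 0, 0]]
    - [[0, 0, 0.47], [0, 0, 0]]
    - [[0, 0, 0.495], [0, 0, 0]]
    - [[0, 0, 0.495], [0, 0, 0]]
    - [[0, 0, 0.495], [0, 0, 0]]

```text
t: 14.77
tool_pos: [0.5004, -0.211, 0.103]
ee_rot: [[-0.885, 0.466, 0.0], [0.466, 0.885, 0.0], [-0.0, 0.0, -1.0]]
force: [0.2, 1.0, 1.4]
gripper_width: 0.0681
grasp_force: 0.0
```

Emit:
jog_arm:
  commands:
    - [[0, 0, 0], [0, 0, 0]]
    - [[0, 0, 0], [0, 0, 0]]
    - [[0, 0, 0], [0, 0, 0]]
    - [[0, 0, 0], [0, 0, 0]]
    - [[0, 0, 0], [0, 0, 0]]
  gripper: 1
  newtons: 25

```text
t: 15.18
tool_pos: [0.5005, -0.2112, 0.1033]
ee_rot: [[-0.885, 0.466, 0.001], [0.466, 0.885, -0.0], [-0.001, 0.0, -1.0]]
force: [-0.6, -0.4, 9.0]
gripper_width: 0.037
grasp_force: 25.8
```

```bash
python3 - <<'E'
from h import *
s=robot.observe();M=np.array(s["ee_rot"]);print("F tool",M.T@s["force"],"T tool",M.T@s["torque"],s["tool_pos"],s["gripper_width"])
E
```

```text
F tool [ 0.29282191 -0.60682236 -9.03048986] T tool [-0.02049383  0.21839022  0.05375885] [ 0.50053152 -0.21117258  0.10331355] 0.036984465566138325
```

Emit:
jog_arm:
  commands:
    - [[0, 0, 0], [0, 0, 0.035]]
    - [[0, 0, 0], [0, 0, 0.07]]
    - [[0, 0, 0], [0, 0, 0.105]]
    - [[0, 0, 0], [0, 0, 0.14]]
    - [[0, 0, 0], [0, 0, 0.175]]
    - [[0, 0, 0], [0, 0, 0.21]]
    - [[0, 0, 0], [0, 0, 0.245]]
    - [[0, 0, 0], [0, 0, 0.28]]
    - [[0, 0, 0], [0, 0, 0.315]]

```text
t: 15.93
tool_pos: [0.4989, -0.2122, 0.1032]
ee_rot: [[-0.09, 0.996, -0.002], [0.996, 0.09, -0.002], [-0.001, -0.002, -1.0]]
force: [-12.1, -4.9, 13.9]
gripper_width: 0.0373
grasp_force: 26.3
```

```bash
cat >> h.py <<'E'
def tq():
    s=robot.observe();M=np.array(s["ee_rot"]);print(round(s["t"],2),"yaw",np.degrees(np.arctan2(M[1,1],M[0,1])).round(1),"F",(M.T@s["force"]).round(1),"T",(M.T@s["torque"]).round(3),"q7",s["q"][6].round(),"q5",s["q"][4].round(),"tau7",np.round(s["joint_efforts"][6],3),"g",s["grasp_force"].__round__(1),s["gripper_width"].__round__(4))
E
python3 - <<'E'
from h import *
tq();c=robot.capture("top");tq();look(["clamp_jaw","spice_jar"])
E
```

```text
15.93 yaw 5.2 F [ -3.8 -12.5 -13.9] T [ 2.714 -0.843 -0.111] q7 6.0 q5 20.0 tau7 2.774 g 26.3 0.0373
15.98 yaw 4.6 F [ -4.8 -11.  -13.1] T [ 2.373 -1.243  0.099] q7 6.0 q5 20.0 tau7 2.334 g 26.3 0.0367
top clamp_jaw [ 0.4672 -0.5537  0.0265] 0.48 px 468 242
side clamp_jaw [ 0.4631 -0.5581  0.0284] 0.59 px 454 233
side spice_jar [ 0.5141 -0.3054  0.0086] 0.4 px 386 225
```

Emit:
jog_arm:
  commands:
    - [[-0.004, -0.01, -0.008], [0, 0, 0.0]]
    - [[-0.004, -0.01, -0.008], [0, 0, 0.035]]
    - [[-0.004, -0.01, -0.008], [0, 0, 0.07]]
    - [[-0.004, -0.01, -0.008], [0, 0, 0.105]]
    - [[-0.004, -0.01, -0.008], [0, 0, 0.14]]
    - [[-0.004, -0.01, -0.008], [0, 0, 0.14]]

```text
t: 16.78
tool_pos: [0.4975, -0.2121, 0.1039]
ee_rot: [[0.342, 0.94, -0.002], [0.94, -0.342, 0.0], [-0.001, -0.002, -1.0]]
force: [-4.6, -1.9, -8.1]
gripper_width: 0.0366
grasp_force: 30.8
```

```bash
python3 - <<'E'
from h import *
for k in range(4): tq();c=robot.capture("top")
E
```

```text
16.78 yaw -20.0 F [-3.3 -3.7  8.1] T [ 0.768 -0.72   0.076] q7 -10.0 q5 11.0 tau7 -2.509 g 30.8 0.0366
16.83 yaw -19.6 F [-3.4 -2.7  7.9] T [ 0.92  -0.869  0.065] q7 -10.0 q5 11.0 tau7 -1.711 g 30.8 0.0368
16.88 yaw -19.5 F [-2.9 -3.7  8. ] T [ 1.048 -0.91   0.043] q7 -10.0 q5 11.0 tau7 -0.62 g 30.8 0.037
16.93 yaw -19.4 F [-3.7 -3.1  9.2] T [ 1.119 -0.754  0.046] q7 -10.0 q5 11.0 tau7 0.017 g 30.8 0.0367
```

Emit:
jog_arm:
  commands:
    - [[-0.003, -0.004, 0.004], [0, 0, 0.03]]
    - [[-0.003, -0.004, 0.004], [0, 0, 0.06]]
    - [[-0.003, -0.004, 0.004], [0, 0, 0.09]]
    - [[-0.003, -0.004, 0.004], [0, 0, 0.12]]
    - [[-0.003, -0.004, 0.004], [0, 0, 0.15]]

```text
t: 17.4
tool_pos: [0.4968, -0.2116, 0.1037]
ee_rot: [[0.727, 0.686, -0.001], [0.686, -0.727, 0.002], [0.0, -0.002, -1.0]]
force: [-7.8, 4.2, 7.4]
gripper_width: 0.0367
grasp_force: 32.2
```

```bash
python3 - <<'E'
from h import *
for k in range(4): tq();c=robot.capture("top")
E
```

```text
17.4 yaw -46.7 F [-2.9 -8.4 -7.4] T [ 2.362 -0.619 -0.114] q7 -27.0 q5 0.0 tau7 2.233 g 32.2 0.0367
17.45 yaw -47.1 F [-4.2 -7.3 -7.9] T [ 1.826 -1.011  0.111] q7 -28.0 q5 0.0 tau7 1.886 g 32.3 0.0368
17.5 yaw -46.7 F [-3.1 -7.8 -7.6] T [ 2.07  -0.729  0.058] q7 -27.0 q5 0.0 tau7 -1.901 g 32.3 0.0369
17.55 yaw -46.5 F [-3.3 -8.2 -6.5] T [ 2.022 -0.686  0.02 ] q7 -27.0 q5 0.0 tau7 -0.715 g 32.2 0.0367
```

Emit:
jog_arm:
  commands:
    - [[-0.003, -0.006, -0.002], [0, 0, 0.022]]
    - [[-0.003, -0.006, -0.002], [0, 0, 0.044]]
    - [[-0.003, -0.006, -0.002], [0, 0, 0.066]]
    - [[-0.003, -0.006, -0.002], [0, 0, 0.088]]

```text
t: 17.93
tool_pos: [0.4963, -0.211, 0.1038]
ee_rot: [[0.886, 0.463, 0.0], [0.463, -0.886, 0.002], [0.001, -0.001, -1.0]]
force: [-0.8, 3.9, -1.6]
gripper_width: 0.0366
grasp_force: 31.3
```

```bash
python3 - <<'E'
from h import *
tq();c=robot.capture("top");tq()
E
```

```text
17.93 yaw -62.4 F [ 1.1 -3.9  1.7] T [ 1.147 -0.029 -0.217] q7 -37.0 q5 -6.0 tau7 1.514 g 31.3 0.0366
17.98 yaw -62.7 F [-0.7 -3.5  1.3] T [ 0.92  -0.138 -0.064] q7 -37.0 q5 -6.0 tau7 1.47 g 31.4 0.0369
```

Emit:
jog_arm:
  commands:
    - [[0, -0.003, 0], [0, 0, 0.015]]
    - [[0, -0.003, 0], [0, 0, 0.03]]

```text
t: 18.15
tool_pos: [0.4961, -0.2108, 0.1038]
ee_rot: [[0.925, 0.38, 0.001], [0.38, -0.925, 0.001], [0.001, -0.001, -1.0]]
force: [-0.0, 3.2, -3.2]
gripper_width: 0.0369
grasp_force: 31.3
```

```bash
python3 - <<'E'
from h import *
tq();c=robot.capture("top");tq();c=robot.capture("top");tq();c=robot.capture("top");tq()
E
```

```text
18.15 yaw -67.7 F [ 1.2 -3.   3.2] T [ 0.803  0.156 -0.277] q7 -41.0 q5 -8.0 tau7 1.104 g 31.3 0.0369
18.2 yaw -67.9 F [ 0.3 -1.8  2.2] T [ 0.637  0.052 -0.065] q7 -41.0 q5 -8.0 tau7 0.913 g 31.3 0.0364
18.25 yaw -67.7 F [ 1.3 -3.2  2.4] T [ 0.914  0.395 -0.024] q7 -41.0 q5 -8.0 tau7 -1.101 g 31.4 0.0372
18.3 yaw -67.6 F [ 1.9 -3.5  1.8] T [ 1.004  0.411 -0.061] q7 -41.0 q5 -8.0 tau7 -0.52 g 31.4 0.0369
```

Emit:
jog_arm:
  commands:
    - [[0, -0.003, 0], [0, 0, 0.015]]
    - [[0, -0.003, 0], [0, 0, 0.03]]

```text
t: 18.47
tool_pos: [0.496, -0.2106, 0.1038]
ee_rot: [[0.957, 0.29, 0.001], [0.29, -0.957, 0.0], [0.001, -0.0, -1.0]]
force: [1.6, 2.6, -2.7]
gripper_width: 0.037
grasp_force: 31.2
```

```bash
python3 - <<'E'
from h import *
tq();c=robot.capture("top");tq();c=robot.capture("top");tq();c=robot.capture("top");tq()
E
```

```text
18.47 yaw -73.1 F [ 2.3 -2.   2.7] T [ 0.718  0.501 -0.197] q7 -44.0 q5 -10.0 tau7 1.219 g 31.2 0.037
18.52 yaw -73.4 F [ 1.8 -0.6  2.4] T [ 0.537  0.459 -0.077] q7 -44.0 q5 -10.0 tau7 0.965 g 31.3 0.0368
18.57 yaw -73.1 F [ 3.1 -1.   3. ] T [0.683 0.671 0.004] q7 -44.0 q5 -10.0 tau7 -1.09 g 31.3 0.0367
18.62 yaw -73.1 F [ 2.3 -1.4  2.8] T [ 0.715  0.747 -0.024] q7 -44.0 q5 -10.0 tau7 -0.523 g 31.3 0.0372
```

Emit:
jog_arm:
  commands:
    - [[0, 0, 0], [0, 0, 0]]
    - [[0, 0, 0], [0, 0, 0]]
    - [[0, 0, -0.1], [0, 0, 0]]
    - [[0, 0, -0.3], [0, 0, 0]]
    - [[0, 0, -0.5], [0, 0, 0]]
    - [[-0.05, 0.2, -0.6], [0, 0, 0]]
    - [[-0.1, 0.4, -0.6], [0, 0, 0]]
    - [[-0.15, 0.6, -0.6], [0, 0, 0]]
    - [[-0.155, 0.7, -0.6], [0, 0, 0]]
  gripper: -0.6

```text
t: 19.37
tool_pos: [0.5042, -0.3591, 0.2244]
ee_rot: [[0.959, 0.285, -0.0], [0.285, -0.959, -0.003], [-0.001, 0.003, -1.0]]
force: [-1.0, 0.3, -1.0]
gripper_width: 0.0685
grasp_force: 0.0
```

```bash
python3 - <<'E'
from h import *
look(["clamp_jaw","spice_jar","knob_top"],save="f")
ims=[]
for c,w in(("side",(372,220)),("top",(380,228))):
    u,v=w;ims.append(cv2.resize(cv2.imread(f"pics/f_{c}.png")[v-24:v+24,u-30:u+30],(400,320),interpolation=3))
cv2.imwrite("pics/f.png",cv2.hconcat(ims)); tq()
E
```

```text
top spice_jar [ 0.5112 -0.3095  0.0127] 0.55 px 396 230
top knob_top [ 0.4989 -0.2093  0.1062] 0.42 px 371 231
top knob_top [ 0.6337  0.4866 -0.0049] 0.38 px 174 195
side clamp_jaw [ 0.4629 -0.5591  0.029 ] 0.62 px 454 233
side spice_jar [ 0.7249 -0.1345 -0.001 ] 0.69 px 339 182
side knob_top [ 0.4441 -0.5046  0.1082] 0.46 px 446 229
19.77 yaw -73.2 F [0.4 0.8 0.2] T [-0.009  0.014  0.01 ] q7 -36.0 q5 -7.0 tau7 0.008 g 0.0 0.0681
```

View pics/f.png

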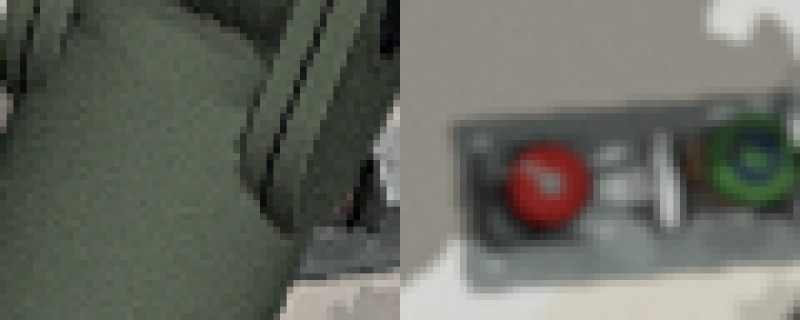

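```bash
python3 - <<'E'
from h import *
d=robot.capture("top")
for f in "aef":
    g=cv2.imread(f"pics/{f}_top.png",0).astype(float)
    for r in((226,231),(228,231),(231,234)):
        p=g[r[0]:r[1],374:398].mean(0)
        print(f,r,p.astype(int).tolist())
for u in(383.5,384.5): print(ray(d,u,229,.05))
# knob close-up comparison, brightness-normalised
a=[cv2.resize(cv2.imread(f"pics/{f}_top.png")[220:242,360:384],(264,242),interpolation=0) for f in "aef"]
cv2.imwrite("pics/g.png",cv2.hconcat(a))
E
```

```text
a (226, 231) [100, 94, 95, 94, 92, 88, 81, 100, 149, 171, 141, 82, 69, 106, 128, 134, 132, 130, 128, 126, 125, 127, 127, 125]
a (228, 231) [109, 96, 92, 89, 91, 94, 88, 103, 144, 167, 142, 84, 64, 99, 121, 125, 124, 123, 123, 122, 122, 123, 122, 122]
a (231, 234) [130, 106, 95, 91, 98, 112, 123, 132, 141, 162, 159, 114, 67, 80, 110, 122, 124, 123, 123, 122, 123, 123, 123, 124]
e (226, 231) [64, 59, 67, 80, 86, 84, 77, 82, 105, 114, 91, 54, 65, 107, 132, 141, 141, 138, 137, 134, 131, 128, 126, 123]
e (228, 231) [70, 59, 63, 73, 81, 81, 78, 84, 105, 112, 92, 54, 64, 107, 130, 133, 132, 132, 132, 130, 127, 123, 122, 121]
e (231, 234) [97, 93, 89, 86, 91, 102, 113, 125, 132, 152, 150, 109, 70, 88, 119, 130, 132, 132, 132, 130, 126, 123, 121, 123]
f (226, 231) [64, 58, 59, 63, 72, 90, 108, 118, 120, 110, 101, 97, 86, 93, 127, 144, 119, 70, 43, 48, 53, 47, 49, 59]
f (228, 231) [69, 59, 58, 59, 69, 87, 103, 110, 114, 110, 106, 109, 99, 99, 130, 154, 135, 83, 44, 44, 52, 49, 50, 65]
f (231, 234) [77, 63, 57, 52, 61, 97, 132, 146, 157, 152, 138, 131, 124, 116, 130, 169, 178, 135, 71, 40, 44, 48, 48, 55]
[ 0.51162794 -0.25692305  0.05      ]
[ 0.51164045 -0.2603309   0.05      ]
```

View pics/g.png

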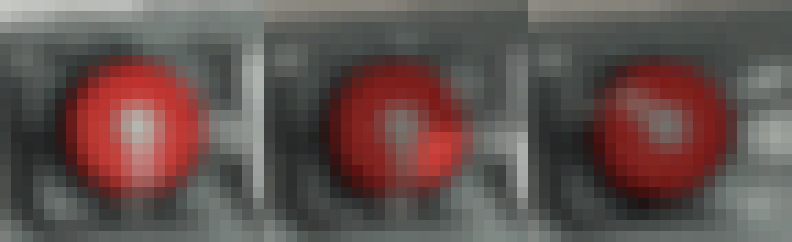

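The knob's line has turned about 135°. The jaw image shift (6.1 px, about 21 mm) means the collar turned about 2.1 rad, against the knob's 2.37 rad. So the clutch has slipped by about 0.27 rad, which agrees with the torque plateau at 0.2 N m or a little above, and is within the allowed eighth of a turn. The jar stands held and the gripper is clear.

```bash
python3 -c "
from workcell import robot
print(robot.finish_job())"
```

```text
the job is handed in; nothing more can be done
None
```

I handed the job in at about 20 s of the 67 s allowed: the jar stands in the clamp, released and held by the jaws. I stopped the knob just after its clutch began to slip, by my estimate about 0.27 rad (15°), from the jaw's travel and the torque readings because the collar's white line was too small to see.

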